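# Feel out the release groove of a plate incubator and press it

## Task

The low plate incubator's lid is latched; its release key sits in an unmarked groove somewhere along the grey edge strip in front of the lid. With the gripper closed, put the fingertips on top of the strip at its left end (seen from the robot) and sweep them along the strip, touching it, until they find the groove, then press the key in the groove fully down so that the lid pops ajar, and withdraw. Do not disturb the things standing on the bench.

Things in the scene. Friction and masses are not known exactly. Their poses are not given: they have to be found in the camera images.
- unit: White plate incubator, fixed: 220 mm deep (x), 380 wide (y). Origin: centre of its underside on the bench; +x to its rear, +y to its left end, z up. Its front, x = -110 mm, faces the robot. Along it lies the rigid grey edge strip, x -110 to -66 mm, top 85 mm high, from y = +190 to -110 mm; then a control pod, y -110 to -190, 100 mm high. Lid: behind x = -62 mm, top at 97 mm.
- strip_left (a point): Point on the strip's top at its left end, middle of its depth (unit frame -88, +190, 85 mm). The groove is a gap in the strip, 50 mm wide along y, cut through the strip's whole depth and open to the front; its centre lies anywhere from y = -55 to +55 mm in the unit frame and differs each time.
- strip_right (a point): Point on the top of the strip at its right end, at the control pod, middle of its depth (unit frame -88, -110, 85 mm).
- key (a joint): Travel (m) of the release key, 0 up to 0.010 fully down. The key is a grey flat bar, 41 mm deep, under the strip; only in the groove is it open to touch, as the groove's floor: when up its top is 10 mm below the strip's top. It goes straight down against a steady 8 to 10 N and stays where it is left.
- lid (a joint): Opening of the lid in rad, hinged at its rear: 0 shut, about 0.10 ajar. The key lifts it (10 rad per m of key travel, its front edge rises 17 mm); it stays ajar.
- tipbox: Bystander: black and yellow pipette-tip box, 85 x 122 x 66 mm, loose. Origin: centre of its underside.
- jar: Bystander: clear jar, 64 mm across, 85 mm high, loose. Origin: centre of its underside.
- mouse: Bystander: computer mouse, 105 x 60 x 34 mm, loose. Origin: centre of its underside.
- vial: Bystander: small capped vial, 28 mm across, 55 mm high, loose. Origin: centre of its underside.

How it is judged:
By the outcome, as a careful person would: the job done as asked, in the order asked, and still so for the second after the job is handed in, with the robot touching nothing.
It also fails if it takes over 58 s, if anything falls off the work surface, if the arm or the gripper's body presses on something with over 40 N, if the wrist force passes 120 N, or if a joint passes its speed limit or range.

## Robot

A 7-joint arm with a two-finger parallel gripper is mounted at the origin on the work surface. World frame = base frame: x ahead of the robot, y to its left, z up, the work surface at z = 0. Lengths are in m, angles in degrees, forces in N, time in s.
With the tool pointing down it reaches from about 0.425 to 0.875 m from the base axis. Payload 4.7 kg.
Tool frame: the origin (TCP) lies on the centre line of the jaws, within the pads' length; the fingertips stand 8 mm ahead of it and the grasp point (between the pads) lies 11 mm behind it; z points along the fingers, y is the direction in which the jaws open and shut (so a half turn about z gives the same grasp; the last joint's range is limited). The gripper opens to 87 mm and grips with 3 to 60 N. Pads are 19 mm wide; open, the fingers measure 117 mm over their backs; the gripper's body (75 mm by 190 mm) begins 51 mm behind the grasp point.
Start: joints at [71.167, 18.392, -4.016, 83.108, 1.295, 78.541, -3.26], TCP at [0.218, -0.612, 0.199] pointing down, gripper open.
Joint ranges: [-163.93, 163.93], [-17.29, 119.83], [-79.2, 71.16], [3.27, 140.29], [-89.18, 269.18], [5.43, 117.66], [-154.24, 154.24]. Speed limits (degrees/s): [147.25, 147.25, 180, 180, 180, 180, 180].

## Interface

Orientations are given as [roll, pitch, yaw] about the fixed x, y, z axes, in that order (R = Rz(yaw) Ry(pitch) Rx(roll)).
In Python, from cell import env gives the robot as it stands. The module is installed in compiled form; this text tells all that it offers.
- The arm moves only by the tool move_arm, never from a script. Its argument "steps" is a list of rows, each a list of 2 entries, a list of its own where there are three numbers: the shift along the tool's x, y, z in m, then the turn about the tool's z in rad. A call has 1 to 20 rows; each row is the pose to reach, as a shift and turn from the pose commanded when the call began, along the tool's axes at that moment; what a row does not reach only later rows make up. A row lasts 1/8 s, in which the tool goes at most 62.5 mm and 10.7 degrees, less where a joint would pass 70% of its speed; a pose out of reach is approached as far as the arm can. A call with a gripper value outside its range is refused whole. "hand" is the closure, from -1 (fully open) to 1 (shut), set as the call begins (left out, the last holds). The fingers move at their own pace and stop on an object; "squeeze" is the grip in N (left out, the last holds). Time passes only in rows, so rows that repeat a pose let the fingers close. It gives the time, the measured TCP pose, the force and the opening at its end, in the units of the state.
- env.get_obs(): the state, without advancing time (a new reading comes with each control period).
- env.read_camera(name): name is "side" or "top" or "wrist"; returns (picture, depth): 420x560x3 uint8, red, green, blue; 420x560 float32, m along the optical axis (not along the pixel's ray), 0 where there is no reading.
- env.calibration(name): a dict with "intrinsics" (3x3 intrinsics, pixels), "D" ([k1, k2, p1, p2, k3] as OpenCV has them; the pictures are not rectified), "position" and "orientation" of the camera in the world; the wrist camera has in their place "mount" (4x4, takes a point from camera to tool coordinates, whose origin is the TCP and whose axes are the flange's). Camera axes: x right, y up, looking along -z (the intrinsics and any distortion apply to the point x, -y, -z); pixel columns grow to the right and rows downward; lengths in m; the calibration is good to about 2 mm. A picture is of the moment at which its call begins: read the wrist's pose just before it. calibration takes no time and is no camera call.
- env.sign_off(): hands the job in, once; it reports no verdict.
Trained networks look in the newest picture that a camera, given by its name, has taken for a name from the list of things; names that differ only in an ending like _2 or _b are one class to them, and where a whole thing is asked for, a point or a joint stands for the part that bears it (a point fixed in the world has none). Each returns a list of dicts, best first, with "conf" (0 to 1); they miss things now and then, are a little off and sometimes report something else, mostly with a low value. They report only what shows in the picture. A call takes as long as a camera call.
- env.cut_out(camera, query): "region" (420x560 bool, what is visible of it) and "uv" ([column, row] in pixels, amid what is visible of it).
The state is a dict: "time_s": time; "qpos": joint angles; "joint_velocities": joint speeds; "effort": joint torques, N m; "tool_pos": TCP position; "tool_rot": TCP orientation; "force": force on the tool from outside, world axes, zero at the start; "wrist_torque": the same for the moment, N m; "grip_width": finger opening in m.
Only numpy, scipy, OpenCV 4.12 (cv2) and the standard library are available. Lean on these libraries where they do the work, as an engineer would, in place of code of your own. Each camera call takes 0.05 s, during which the arm holds its last target. There are 200 camera calls.

## Working session

There is one attempt and no reset: what is moved stays moved. The work goes in short steps, Python scripts to look and compute and a tool call to move; the robot and the scene stay as the last step left them, time stands still between calls to the robot, and variables do not carry over. Pictures are saved under pics/ and viewed, about 8 in all and at most 12, crops included, and the job is handed in when it is done.

Besides the shell and the picture viewer there is one more tool, called after ">>>" in YAML: its name, and indented under it one key for each argument. move_arm: Moves the arm, as the interface text tells. Its arguments: {"type":"object","properties":{"steps":{"type":"array"},"hand":{"type":"number"},"squeeze":{"type":"number"}},"required":["steps"]}

```bash
mkdir -p pics; cat > h.py <<'E'
import numpy as np, cv2
from cell import env
from scipy.spatial.transform import Rotation as R
def cloud(name):
    o=env.get_obs(); p,d=env.read_camera(name); c=env.calibration(name)
    K=np.array(c["intrinsics"],float); D=np.array(c["D"],float)
    v,u=np.mgrid[0:420,0:560]
    n=cv2.undistortPoints(np.stack([u,v],-1).reshape(-1,1,2).astype(float),K,D).reshape(420,560,2)
    X=np.stack([n[...,0]*d,-n[...,1]*d,-d],-1)
    if "mount" in c:
        M=np.array(c["mount"]); X=X@M[:3,:3].T+M[:3,3]
        Rm=R.from_euler('xyz',o["tool_rot"],degrees=True).as_matrix(); X=X@Rm.T+np.array(o["tool_pos"])
    else:
        q=np.array(c["orientation"],float)
        Rm=q if q.shape==(3,3) else (R.from_quat(q) if q.size==4 else R.from_euler('xyz',q,degrees=True)).as_matrix()
        X=X@Rm.T+np.array(c["position"])
    X[d==0]=np.nan
    return p,X
E
python3 - <<'E'
from h import *
print(env.get_obs())
for n in("top","side"): print({k:np.round(v,3).tolist() for k,v in env.calibration(n).items()})
ims=[]
for n in("top","side"):
    p,X=cloud(n); np.save(n+'.npy',X); cv2.imwrite(f'pics/{n}0.png',p[...,::-1])
    for q in("unit","strip_left","key","tipbox","jar","mouse","vial"):
        for r in env.cut_out(n,q)[:1]:
            P=X[r["region"]]; P=P[~np.isnan(P[:,0])]
            print(n,q,round(r["conf"],2),np.round(r["uv"]),np.round(np.percentile(P,[2,50,98],axis=0),3).tolist())
E
```

```text
{'time_s': 0.0, 'qpos': array([71.16540197, 18.44055279, -4.0155129 , 83.1720281 ,  1.29533862,
       78.54120134, -3.2605623 ]), 'joint_velocities': array([-0.01712566, -0.01936079,  0.0686112 ,  0.08883791, -0.03241805,
       -0.00380012,  0.05585309]), 'effort': array([ 3.92807960e-04, -4.91283131e+01, -4.03490318e-01, -3.12524986e+01,
       -6.37465599e-02,  4.38113941e-02,  1.58076718e-04]), 'tool_pos': array([ 0.21825048, -0.61164878,  0.19776981]), 'tool_rot': array([-1.79891476e+02,  5.95350670e-03,  1.96437774e+01]), 'force': array([ 0.09465572, -0.68277371,  0.0094839 ]), 'wrist_torque': array([0.00087438, 0.03116013, 0.00056488]), 'grip_width': 0.08711243532757909}
{'intrinsics': [[423.342, 0.0, 284.479], [0.0, 423.342, 217.101], [0.0, 0.0, 1.0]], 'D': [-0.006, 0.0, 0.0, 0.0, 0.0], 'position': [0.406, -0.02, 1.24], 'orientation': [7.222, 0.867, -90.193]}
{'intrinsics': [[393.432, 0.0, 281.087], [0.0, 393.432, 199.938], [0.0, 0.0, 1.0]], 'D': [-0.062, 0.0, 0.0, 0.0, 0.0], 'position': [0.018, 0.579, 0.597], 'orientation': [55.99, -0.441, -136.484]}
top unit 0.62 [297. 207
[... 442 characters left out ...]
2, 0.343, 0.037]]
top vial 0.7 [159. 180.] [[0.658, 0.353, 0.005], [0.669, 0.361, 0.051], [0.682, 0.375, 0.058]]
side unit 0.63 [276. 198.] [[0.473, -0.201, 0.014], [0.538, 0.031, 0.089], [0.686, 0.163, 0.102]]
side strip_left 0.87 [276. 195.] [[0.473, -0.2, 0.014], [0.539, 0.031, 0.089], [0.685, 0.163, 0.102]]
side key 0.82 [299. 208.] [[0.479, -0.005, 0.058], [0.49, 0.015, 0.075], [0.519, 0.038, 0.078]]
side tipbox 0.57 [127. 322.] [[0.471, 0.373, 0.005], [0.501, 0.444, 0.053], [0.56, 0.499, 0.066]]
side jar 0.9 [380. 150.] [[0.519, -0.464, 0.002], [0.54, -0.429, 0.052], [0.573, -0.418, 0.086]]
side mouse 0.79 [250. 346.] [[0.29, 0.279, 0.003], [0.331, 0.319, 0.029], [0.388, 0.348, 0.036]]
```

View pics/top0.png

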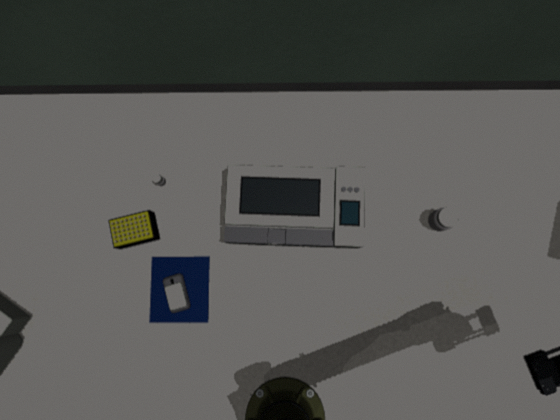

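```bash
python3 - <<'E'
import numpy as np,cv2
X=np.load('top.npy').reshape(-1,3); X=X[~np.isnan(X[:,0])]
m=(X[:,2]>.06)&(X[:,2]<.115)&(abs(X[:,1]+.02)<.26)&(X[:,0]>.4)&(X[:,0]<.8)
P=X[m]; (c,s,a)=cv2.minAreaRect((P[:,:2]*1000).astype(np.float32)); print(c,s,a,m.sum())
for nm,lo,hi in(("strip",.08,.0905),("lid+pod",.0935,.106),("key",.068,.08)):
    Q=P[(P[:,2]>lo)&(P[:,2]<hi)]; print(nm,len(Q),[np.round(v,1).tolist() for v in cv2.minAreaRect((Q[:,:2]*1000).astype(np.float32))[:2]],np.median(Q,0).round(4))
# front edge line: min x per y bin
for y in np.arange(-.22,.18,.02):
    Q=P[abs(P[:,1]-y)<.004]
    if len(Q): print(round(y,2),np.percentile(Q[:,0],[1,99]).round(4),np.median(Q[Q[:,0]<Q[:,0].min()+.04][:,2]).round(4))
E
```

```text
(587.2846069335938, -29.960220336914062) (380.39324951171875, 221.0366973876953) 87.6373291015625 10875
strip 1523 [[583.8, -27.5], [375.3, 215.0]] [ 0.5025 -0.0126  0.0842]
lid+pod 8230 [[584.3, -30.6], [380.2, 219.3]] [ 0.6013 -0.0489  0.0976]
key 533 [[587.5, -25.6], [371.0, 220.9]] [0.5099 0.0178 0.0744]
-0.22 [0.5475 0.6895] 0.0987
-0.2 [0.47   0.6879] 0.0989
-0.18 [0.4715 0.6864] 0.0985
-0.16 [0.4726 0.6878] 0.0982
-0.14 [0.4733 0.6893] 0.0985
-0.12 [0.474  0.6839] 0.0844
-0.1 [0.4753 0.6863] 0.0842
-0.08 [0.4762 0.6865] 0.0847
-0.06 [0.4769 0.6876] 0.084
-0.04 [0.4773 0.69  ] 0.0833
-0.02 [0.4791 0.6903] 0.0831
-0.0 [0.4818 0.6897] 0.0741
0.02 [0.4829 0.6901] 0.0734
0.04 [0.4831 0.6934] 0.0743
0.06 [0.4822 0.6918] 0.084
0.08 [0.4826 0.693 ] 0.0841
0.1 [0.4829 0.6929] 0.0843
0.12 [0.4842 0.6981] 0.084
0.14 [0.4851 0.6963] 0.0844
0.16 [0.4848 0.673 ] 0.0841
```

The top picture shows the unit at columns 222–365, rows 165–247, with the groove near (277, 236). The bystanders are well clear of it: tip box (133, 228), mouse (175, 293), vial (159, 180) and jar (442, 218). The unit pose comes out near (0.586, -0.029), yaw -2.4°. I'll go above the strip's left end with the gripper closed.

>>> move_arm:
  steps:
    - [[0.04, -0.027, 0], 0.048]
    - [[0.081, -0.054, 0], 0.096]
    - [[0.121, -0.081, 0], 0.144]
    - [[0.162, -0.108, 0], 0.192]
    - [[0.202, -0.135, 0], 0.24]
    - [[0.243, -0.162, 0], 0.288]
    - [[0.283, -0.189, 0], 0.336]
    - [[0.323, -0.216, 0], 0.384]
    - [[0.343, -0.257, 0], 0.384]
    - [[0.364, -0.298, 0], 0.384]
    - [[0.384, -0.339, 0], 0.384]
    - [[0.405, -0.38, 0], 0.384]
    - [[0.425, -0.421, 0], 0.384]
    - [[0.446, -0.462, 0], 0.384]
    - [[0.466, -0.503, 0], 0.384]
    - [[0.487, -0.544, 0], 0.384]
    - [[0.507, -0.585, 0], 0.384]
    - [[0.528, -0.626, 0], 0.384]
    - [[0.528, -0.626, 0], 0.384]
    - [[0.528, -0.626, 0], 0.384]
  hand: 1
  squeeze: 30

```text
time_s: 3.3
tool_pos: [0.5053, 0.1542, 0.1987]
tool_rot: [180.0, 0.0, -2.4]
force: [0.2, -0.9, -0.2]
grip_width: 0.0006
```

```bash
python3 - <<'E'
from h import *
p,X=cloud("wrist"); cv2.imwrite('pics/w1.png',p[...,::-1])
P=X.reshape(-1,3); P=P[~np.isnan(P[:,0])]
print(env.get_obs()["tool_pos"])
yw=np.radians(-2.4); e=np.array([np.cos(yw),np.sin(yw)]); f=np.array([-e[1],e[0]])
U=np.c_[(P[:,:2]-[.586,-.029])@e,(P[:,:2]-[.586,-.029])@f,P[:,2]]
for y in np.arange(-.15,.2,.02):
    Q=U[(abs(U[:,1]-y)<.004)&(U[:,2]>.06)&(U[:,2]<.091)]
    if len(Q)>5: print(round(y,2),len(Q),np.percentile(Q[:,0],[2,98]).round(4),np.median(Q[:,2]).round(4))
S=U[(U[:,2]>.075)&(U[:,2]<.091)&(U[:,0]<-.06)&(U[:,0]>-.13)&(U[:,1]>.1)]
print("left end y",np.percentile(S[:,1],99.5) if len(S) else None)
E
```

```text
[0.50544437 0.15347303 0.19869907]
-0.03 553 [-0.1047 -0.062 ] 0.0837
-0.01 561 [-0.1045 -0.062 ] 0.0838
0.01 548 [-0.1047 -0.062 ] 0.0837
0.03 485 [-0.1033 -0.0618] 0.0739
0.05 488 [-0.103  -0.0618] 0.0739
0.07 301 [-0.1043 -0.0613] 0.0834
0.09 560 [-0.1054 -0.062 ] 0.0839
0.11 562 [-0.1055 -0.0621] 0.0839
0.13 560 [-0.1054 -0.0621] 0.0839
0.15 557 [-0.1054 -0.0621] 0.0839
0.17 564 [-0.1054 -0.0621] 0.0838
0.19 261 [-0.1055 -0.0614] 0.0839
left end y 0.18905618458642795
```

View pics/w1.png

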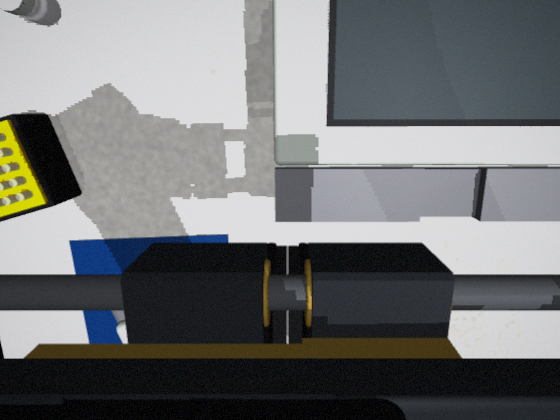

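The wrist picture shows the strip's left end at (275, 195) and the groove edge at (480, 195). The strip is about 4 mm further in x than I estimated. Next I descend to just above it.

>>> move_arm:
  steps:
    - [[0.004, 0, 0.03], 0]
    - [[0.004, 0, 0.06], 0]
    - [[0.004, 0, 0.085], 0]
    - [[0.004, 0, 0.098], 0]
    - [[0.004, 0, 0.101], 0]
    - [[0.004, 0, 0.102], 0]
    - [[0.004, 0, 0.102], 0]

```text
time_s: 4.22
tool_pos: [0.51, 0.1548, 0.0977]
tool_rot: [-180.0, -0.1, -2.4]
force: [0.3, -0.4, -0.9]
grip_width: 0.0003
```

>>> move_arm:
  steps:
    - [[0, 0, 0.001], 0]
    - [[0, 0, 0.002], 0]
    - [[0, 0, 0.003], 0]
    - [[0, 0, 0.004], 0]
    - [[0, 0, 0.004], 0]

```text
time_s: 4.85
tool_pos: [0.5092, 0.1547, 0.0927]
tool_rot: [180.0, 0.0, -2.4]
force: [0.2, -0.4, 0.5]
grip_width: 0.0005
```

>>> move_arm:
  steps:
    - [[0, 0, 0.001], 0]
    - [[0, 0, 0.001], 0]
    - [[0, 0, 0.001], 0]

```text
time_s: 5.22
tool_pos: [0.5093, 0.1547, 0.0918]
tool_rot: [180.0, -0.0, -2.4]
force: [-0.3, -0.7, -0.2]
grip_width: 0.0004
```

>>> move_arm:
  steps:
    - [[0, 0, 0.001], 0]
    - [[0, 0, 0.001], 0]
    - [[0, 0, 0.001], 0]

```text
time_s: 5.6
tool_pos: [0.5093, 0.1547, 0.0908]
tool_rot: [180.0, -0.0, -2.4]
force: [0.1, 0.2, 0.1]
grip_width: 0.0005
```

>>> move_arm:
  steps:
    - [[0, 0, 0.001], 0]
    - [[0, 0, 0.001], 0]
    - [[0, 0, 0.001], 0]

```text
time_s: 5.98
tool_pos: [0.5093, 0.1547, 0.0898]
tool_rot: [180.0, 0.0, -2.4]
force: [0.4, -0.4, -0.2]
grip_width: 0.0006
```

>>> move_arm:
  steps:
    - [[0, 0, 0.001], 0]
    - [[0, 0, 0.001], 0]
    - [[0, 0, 0.001], 0]

```text
time_s: 6.35
tool_pos: [0.5093, 0.1547, 0.0888]
tool_rot: [180.0, 0.0, -2.4]
force: [-0.5, -0.4, -0.3]
grip_width: 0.0006
```

```bash
python3 - <<'E'
from h import *
a,Xa=cloud("side"); b,_=cloud("wrist")
a=cv2.resize(a[120:260,130:330],(800,560),interpolation=cv2.INTER_CUBIC)
cv2.imwrite('pics/s2.png',a[...,::-1]); 
print(env.get_obs())
E
```

```text
{'time_s': 6.45, 'qpos': array([  18.20642482,   12.90029697,  -42.06653706,  106.38792649,
          9.56155369,   64.28019458, -119.67317362]), 'joint_velocities': array([ 0.01481031,  0.03380402,  0.10338751,  0.03278333, -0.15036124,
        0.01994422, -0.05541914]), 'effort': array([-9.69971734e-04, -3.35127640e+01, -4.42623317e+00, -2.84595537e+01,
        1.75376603e-02, -8.24761600e-02,  3.94477112e-06]), 'tool_pos': array([0.50931688, 0.15466751, 0.08882239]), 'tool_rot': array([ 1.79995003e+02,  9.28263694e-04, -2.35914808e+00]), 'force': array([0.22653292, 0.6514285 , 0.14291252]), 'wrist_torque': array([-0.04495894, -0.01950465, -0.01789933]), 'grip_width': 0.0006030392339888355}
```

View pics/s2.png

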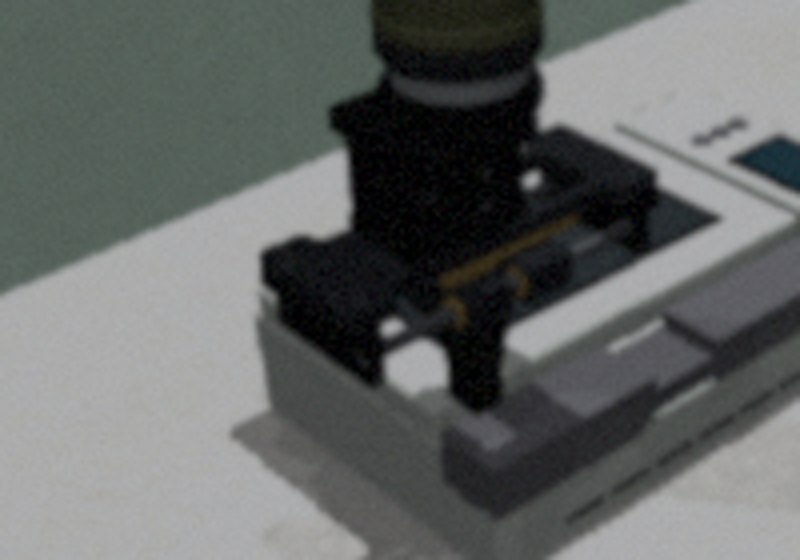

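The side crop shows the closed fingertips at about (475, 408), at the strip's left end. There is still no contact force, so I continue down in small steps.

>>> move_arm:
  steps:
    - [[0, 0, 0.0005], 0]
    - [[0, 0, 0.001], 0]
    - [[0, 0, 0.001], 0]

```text
time_s: 6.82
tool_pos: [0.5093, 0.1546, 0.0878]
tool_rot: [180.0, 0.0, -2.4]
force: [0.6, 1.1, -0.2]
grip_width: 0.0004
```

>>> move_arm:
  steps:
    - [[0, 0, 0.0005], 0]
    - [[0, 0, 0.001], 0]
    - [[0, 0, 0.001], 0]

```text
time_s: 7.2
tool_pos: [0.5093, 0.1547, 0.0868]
tool_rot: [180.0, 0.0, -2.4]
force: [-0.5, 0.2, -0.1]
grip_width: 0.0004
```

```bash
python3 - <<'E'
from h import *
for n in("side","wrist","top"):
    p,X=cloud(n); o=env.get_obs()
    e=np.array([np.cos(np.radians(-2.36)),np.sin(np.radians(-2.36))]); f=np.array([-e[1],e[0]])
    d=X-o["tool_pos"]; a=d[...,:2]@e; b=d[...,:2]@f
    for lo,hi in((-.05,-.03),(-.03,-.02),(-.02,.02),(.02,.03)):
        m=(b>lo)&(b<hi)&(abs(a)<.03)&(d[...,2]<.08)
        for zl in np.arange(-.03,.05,.005):
            k=m&(d[...,2]>=zl)&(d[...,2]<zl+.005)
            if k.sum()>2: print(n,(lo,hi),'z',round(zl,3),k.sum(),'x',np.percentile(a[k],[5,95]).round(3),'y',np.percentile(b[k],[5,95]).round(3),'lum',p[k].mean().round())
    if n=="side": np.save('s.npy',X)
    cv2.imwrite(f'pics/{n}3.png',p[...,::-1])
E
```

```text
side (-0.05, -0.03) z -0.03 13 x [-0.026 -0.024] y [-0.048 -0.032] lum 39.0
side (-0.05, -0.03) z -0.025 13 x [-0.026 -0.024] y [-0.05  -0.031] lum 39.0
side (-0.05, -0.03) z -0.02 13 x [-0.026 -0.023] y [-0.047 -0.03 ] lum 38.0
side (-0.05, -0.03) z -0.015 14 x [-0.025 -0.023] y [-0.05  -0.032] lum 39.0
side (-0.05, -0.03) z -0.01 12 x [-0.026 -0.024] y [-0.049 -0.032] lum 40.0
side (-0.05, -0.03) z -0.005 114 x [-0.025  0.021] y [-0.049 -0.032] lum 53.0
side (-0.05, -0.03) z 0.0 18 x [-0.022  0.024] y [-0.049 -0.034] lum 63.0
side (-0.05, -0.03) z 0.005 9 x [0.023 0.027] y [-0.049 -0.042] lum 87.0
side (-0.05, -0.03) z 0.01 4 x [0.026 0.029] y [-0.05  -0.045] lum 91.0
side (-0.03, -0.02) z -0.03 8 x [-0.027 -0.023] y [-0.03  -0.022] lum 38.0
side (-0.03, -0.02) z -0.025 7 x [-0.027 -0.023] y [-0.027 -0.02 ] lum 38.0
side (-0.03, -0.02) z -0.02 7 x [-0.026 -0.024] y [-0.029 -0.02 ] lum 39.0
side (-0.03, -0.02) z -0.015 5 x [-0.025 -0.024] y [-0.029 -0.021] lum 38.0
side (-0.03, -0.02) z -0.01 9 x [-0.026 -0.024] y [-0.029 -0.021] lum 38.0
side (-0.03, -0.02) z -0.005 57 x [-0.024  0
[... 2979 characters left out ...]
[0.022 0.022] y [-0.047 -0.031] lum 56.0
top (-0.05, -0.03) z -0.01 9 x [-0.001  0.017] y [-0.048 -0.033] lum 36.0
top (-0.05, -0.03) z -0.005 54 x [-0.007  0.02 ] y [-0.049 -0.031] lum 35.0
top (-0.05, -0.03) z 0.0 17 x [-0.004  0.023] y [-0.049 -0.033] lum 38.0
top (-0.05, -0.03) z 0.005 13 x [0.024 0.028] y [-0.049 -0.032] lum 61.0
top (-0.05, -0.03) z 0.01 4 x [0.025 0.028] y [-0.046 -0.032] lum 64.0
top (-0.03, -0.02) z -0.01 10 x [0.002 0.023] y [-0.029 -0.02 ] lum 42.0
top (-0.03, -0.02) z -0.005 30 x [-0.018  0.018] y [-0.03  -0.021] lum 35.0
top (-0.03, -0.02) z 0.0 4 x [-0.006  0.013] y [-0.03  -0.023] lum 32.0
top (-0.03, -0.02) z 0.005 4 x [0.025 0.028] y [-0.027 -0.022] lum 61.0
```

```bash
python3 - <<'E'
import cv2,numpy as np
a=cv2.imread('pics/side3.png')[150:240,200:320]; b=cv2.imread('pics/wrist3.png')
a=cv2.resize(a,(600,450),interpolation=cv2.INTER_CUBIC); a=np.clip(a*1.8,0,255).astype('uint8')
cv2.imwrite('pics/s3.png',a)
E
```

```text
(no output)
```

View pics/s3.png

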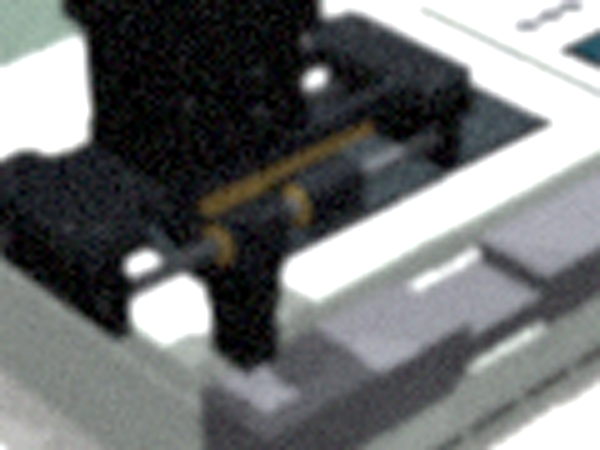

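View pics/wrist3.png

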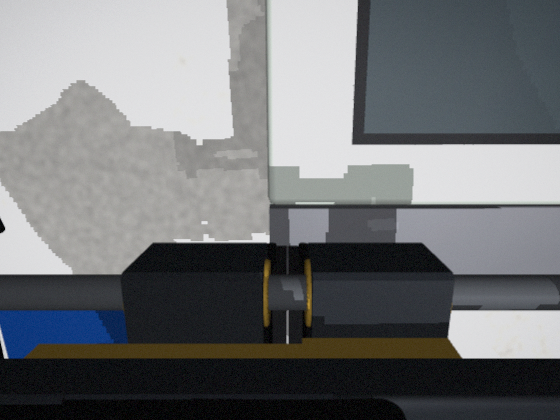

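```bash
python3 - <<'E'
from h import *
X=np.load('s.npy'); o=env.get_obs(); p=cv2.imread('pics/side3.png')
e=np.array([np.cos(np.radians(-2.36)),np.sin(np.radians(-2.36))]); f=np.array([-e[1],e[0]])
d=X-o["tool_pos"]; a=d[...,:2]@e; b=d[...,:2]@f
print(o["tool_pos"])
for lo in np.arange(-.13,.13,.02):
    m=(b>lo)&(b<lo+.02)&(abs(a)<.08)&(d[...,2]>.016)
    if m.sum()>3:
        z=d[...,2][m]; k=z<z.min()+.006
        print(round(lo,2),m.sum(),'minz',z.min().round(3),'x',np.percentile(a[m][k],[0,100]).round(3),'lum',p[m][k].mean().round())
# pixel columns through finger
import itertools
for v in range(205,232,2):
    print(v,[(round(float(X[v,u,0]),3),round(float(X[v,u,1]),3),round(float(X[v,u,2]),3)) for u in (245,250,254)])
E
```

```text
[0.50933789 0.15465757 0.08683646]
-0.11 55 minz 0.12 x [-0.039 -0.037] lum 22.0
-0.09 402 minz 0.093 x [-0.039  0.032] lum 15.0
-0.07 220 minz 0.105 x [-0.035  0.029] lum 43.0
-0.05 128 minz 0.099 x [-0.039 -0.037] lum 30.0
-0.03 679 minz 0.058 x [-0.013 -0.013] lum 93.0
-0.01 1985 minz 0.024 x [-0.013  0.005] lum 20.0
0.01 3317 minz 0.051 x [-0.012  0.008] lum 20.0
0.03 3797 minz 0.097 x [-0.037  0.011] lum 14.0
0.05 767 minz 0.105 x [-0.035 -0.028] lum 58.0
0.07 523 minz 0.094 x [-0.04   0.034] lum 20.0
0.09 238 minz 0.117 x [-0.039  0.037] lum 13.0
205 [(0.5, 0.169, 0.161), (0.498, 0.158, 0.156), (0.497, 0.148, 0.151)]
207 [(0.5, 0.169, 0.155), (0.499, 0.157, 0.15), (0.496, 0.149, 0.147)]
209 [(0.504, 0.166, 0.147), (0.497, 0.159, 0.147), (0.496, 0.149, 0.142)]
211 [(0.504, 0.166, 0.142), (0.499, 0.158, 0.141), (0.498, 0.148, 0.136)]
213 [(0.508, 0.163, 0.134), (0.498, 0.158, 0.136), (0.498, 0.148, 0.131)]
215 [(0.51, 0.162, 0.127), (0.497, 0.159, 0.132), (0.497, 0.149, 0.127)]
217 [(0.509, 0.163, 0.123), (0.498, 0.159, 0.127), (0.497, 0.149, 0.122)]
219 [(0.51, 0.162, 0.117), (0.496, 0.161, 0.124), (0.497, 0.15, 0.117)]
221 [(0.51, 0.163, 0.112), (0.499, 0.159, 0.116), (0.523, 0.126, 0.085)]
223 [(0.531, 0.145, 0.087), (0.497, 0.161, 0.114), (0.518, 0.131, 0.086)]
225 [(0.525, 0.15, 0.087), (0.518, 0.142, 0.087), (0.513, 0.136, 0.086)]
227 [(0.522, 0.154, 0.086), (0.515, 0.145, 0.085), (0.507, 0.141, 0.087)]
229 [(0.516, 0.158, 0.086), (0.509, 0.151, 0.086), (0.503, 0.145, 0.085)]
231 [(0.513, 0.162, 0.085), (0.505, 0.155, 0.085), (0.498, 0.15, 0.086)]
```

The side crop shows the fingertips hovering above the strip, near (245, 360). The wrist picture hides the tips behind the finger blocks. Depth puts both the fingertips and the gripper body about 31 mm higher than the reported TCP implies: the tip sits at TCP +0.023, not −0.008. So I expect contact near a reported TCP z of 0.062, and I'll approach it guarded by force.

>>> move_arm:
  steps:
    - [[0, 0, 0.005], 0]
    - [[0, 0, 0.01], 0]
    - [[0, 0, 0.015], 0]
    - [[0, 0, 0.019], 0]
    - [[0, 0, 0.021], 0]
    - [[0, 0, 0.021], 0]

```text
time_s: 8.1
tool_pos: [0.5092, 0.1547, 0.0657]
tool_rot: [180.0, 0.0, -2.4]
force: [0.6, 0.2, 1.4]
grip_width: 0.0001
```

>>> move_arm:
  steps:
    - [[0, 0, 0.0005], 0]
    - [[0, 0, 0.001], 0]
    - [[0, 0, 0.0015], 0]
    - [[0, 0, 0.0015], 0]

```text
time_s: 8.6
tool_pos: [0.5093, 0.1546, 0.0643]
tool_rot: [180.0, 0.0, -2.4]
force: [0.6, -0.7, -0.6]
grip_width: 0.0003
```

>>> move_arm:
  steps:
    - [[0, 0, 0.0005], 0]
    - [[0, 0, 0.001], 0]
    - [[0, 0, 0.001], 0]

```text
time_s: 8.98
tool_pos: [0.5093, 0.1547, 0.0633]
tool_rot: [180.0, 0.0, -2.4]
force: [0.0, -0.4, -0.0]
grip_width: 0.0003
```

>>> move_arm:
  steps:
    - [[0, 0, 0.0005], 0]
    - [[0, 0, 0.001], 0]
    - [[0, 0, 0.001], 0]

```text
time_s: 9.35
tool_pos: [0.5093, 0.1547, 0.0623]
tool_rot: [180.0, 0.0, -2.4]
force: [-0.2, -0.2, -0.4]
grip_width: 0.0003
```

>>> move_arm:
  steps:
    - [[0, 0, 0.0005], 0]
    - [[0, 0, 0.001], 0]
    - [[0, 0, 0.001], 0]

```text
time_s: 9.72
tool_pos: [0.5094, 0.1547, 0.0618]
tool_rot: [180.0, -0.0, -2.4]
force: [-1.8, -1.2, 4.9]
grip_width: 0.0008
```

Contact is made at 4.9 N with TCP z at 0.0618, 0.5 mm above command. I start the sweep.

>>> move_arm:
  steps:
    - [[0, 0.004, 0.0003], 0]
    - [[0, 0.008, 0.0003], 0]
    - [[0, 0.012, 0.0003], 0]
    - [[0, 0.016, 0.0003], 0]
    - [[0, 0.02, 0.0003], 0]
    - [[0, 0.024, 0.0003], 0]
    - [[0, 0.028, 0.0003], 0]
    - [[0, 0.032, 0.0003], 0]
    - [[0, 0.036, 0.0003], 0]
    - [[0, 0.04, 0.0003], 0]

```text
time_s: 10.98
tool_pos: [0.5087, 0.1156, 0.0618]
tool_rot: [-179.9, -0.1, -2.3]
force: [0.0, 1.9, 5.8]
grip_width: 0.0005
```

>>> move_arm:
  steps:
    - [[0, 0.004, 0], 0]
    - [[0, 0.008, 0], 0]
    - [[0, 0.012, 0], 0]
    - [[0, 0.016, 0], 0]
    - [[0, 0.02, 0], 0]
    - [[0, 0.024, 0], 0]
    - [[0, 0.028, 0], 0]
    - [[0, 0.032, 0], 0]
    - [[0, 0.036, 0], 0]
    - [[0, 0.04, 0], 0]

```text
time_s: 12.22
tool_pos: [0.507, 0.0756, 0.0618]
tool_rot: [-179.9, -0.1, -2.3]
force: [0.8, 3.6, 6.3]
grip_width: 0.0003
```

>>> move_arm:
  steps:
    - [[0, 0.004, 0], 0]
    - [[0, 0.008, 0], 0]
    - [[0, 0.012, 0], 0]
    - [[0, 0.016, 0], 0]
    - [[0, 0.02, 0], 0]
    - [[0, 0.024, 0], 0]

```text
time_s: 12.98
tool_pos: [0.5061, 0.0516, 0.0618]
tool_rot: [-179.9, -0.1, -2.3]
force: [0.9, 4.3, 4.1]
grip_width: 0.0001
```

>>> move_arm:
  steps:
    - [[0, 0.003, 0], 0]
    - [[0, 0.006, 0], 0]
    - [[0, 0.009, 0], 0]
    - [[0, 0.012, 0], 0]

```text
time_s: 13.48
tool_pos: [0.5053, 0.0393, 0.0615]
tool_rot: [-179.9, -0.1, -2.3]
force: [0.8, 2.7, 4.4]
grip_width: 0.0006
```

>>> move_arm:
  steps:
    - [[0, 0.003, 0], 0]
    - [[0, 0.006, 0], 0]
    - [[0, 0.008, 0], 0]
    - [[0, 0.008, 0], 0]

```text
time_s: 13.98
tool_pos: [0.5038, 0.0301, 0.0606]
tool_rot: [180.0, 0.1, -2.4]
force: [-0.3, 0.7, -0.5]
grip_width: 0.0006
```

At y = 0.030 the force vanishes and the tips drop below the strip's top, so the groove is found. I'll shift about 8 mm to centre in it, then press.

>>> move_arm:
  steps:
    - [[0, 0.004, 0], 0]
    - [[0, 0.008, 0.001], 0]
    - [[0, 0.008, 0.004], 0]
    - [[0, 0.008, 0.007], 0]
    - [[0, 0.008, 0.0085], 0]
    - [[0, 0.008, 0.0095], 0]
    - [[0, 0.008, 0.0105], 0]
    - [[0, 0.008, 0.0105], 0]

```text
time_s: 14.98
tool_pos: [0.5038, 0.0229, 0.0512]
tool_rot: [180.0, 0.0, -2.3]
force: [-3.0, -1.0, 4.9]
grip_width: -0.0
```

>>> move_arm:
  steps:
    - [[0, 0, 0.001], 0]
    - [[0, 0, 0.002], 0]
    - [[0, 0, 0.003], 0]
    - [[0, 0, 0.004], 0]
    - [[0, 0, 0.005], 0]
    - [[0, 0, 0.006], 0]
    - [[0, 0, 0.007], 0]
    - [[0, 0, 0.008], 0]
    - [[0, 0, 0.009], 0]
    - [[0, 0, 0.009], 0]

```text
time_s: 16.23
tool_pos: [0.5037, 0.0229, 0.0422]
tool_rot: [180.0, 0.0, -2.3]
force: [-2.6, -0.2, 5.6]
grip_width: 0.0008
```

>>> move_arm:
  steps:
    - [[0, 0, 0.0005], 0]
    - [[0, 0, 0.001], 0]
    - [[0, 0, 0.0015], 0]
    - [[0, 0, 0.0015], 0]

```text
time_s: 16.73
tool_pos: [0.5038, 0.0229, 0.0416]
tool_rot: [179.9, 0.0, -2.3]
force: [-5.1, -0.1, 12.7]
grip_width: 0.0003
```

>>> move_arm:
  steps:
    - [[0, 0, 0.0005], 0]
    - [[0, 0, 0.001], 0]
    - [[0, 0, 0.001], 0]
    - [[0, 0, 0.001], 0]

```text
time_s: 17.23
tool_pos: [0.5039, 0.0229, 0.0414]
tool_rot: [179.9, 0.0, -2.3]
force: [-8.1, -0.3, 19.6]
grip_width: 0.0008
```

The key is against a hard stop: 19.6 N and 20 mm below the strip's top. I withdraw straight up.

>>> move_arm:
  steps:
    - [[0, 0, -0.003], 0]
    - [[0, 0, -0.008], 0]
    - [[0, 0, -0.016], 0]
    - [[0, 0, -0.03], 0]
    - [[0, 0, -0.05], 0]
    - [[0, 0, -0.08], 0]
    - [[0, 0, -0.11], 0]
    - [[0, 0, -0.14], 0]
    - [[0, 0, -0.17], 0]
    - [[0, 0, -0.17], 0]
    - [[0, 0, -0.17], 0]

```text
time_s: 18.6
tool_pos: [0.5035, 0.0227, 0.2087]
tool_rot: [180.0, 0.0, -2.4]
force: [-0.1, 0.6, -1.1]
grip_width: 0.0003
```

```bash
python3 - <<'E'
from h import *
X0=np.load('top.npy'); p,X=cloud("side"); S0=np.load('side.npy')
o=env.get_obs(); print(o["tool_pos"],o["force"],o["time_s"])
w,W=cloud("wrist")
e=np.array([np.cos(np.radians(-2.36)),np.sin(np.radians(-2.36))]); f=np.array([-e[1],e[0]])
for n,Y in(("side0",S0),("side",X),("wrist",W)):
    d=Y[...,:2]-[.590,-.030]; a=d@e; b=d@f
    for x in(-.055,-.03,.0,.05,.09):
        m=(abs(a-x)<.006)&(b>-.1)&(b<.18)&(Y[...,2]>.085)&(Y[...,2]<.125)
        print(n,'lid x',x,m.sum(),np.nanmedian(Y[...,2][m]).round(4) if m.sum() else '')
    m=(abs(a+.088)<.012)&(abs(b-.046)<.015)&(Y[...,2]<.1); print(n,'groove z',m.sum(),np.nanmedian(Y[...,2][m]).round(4) if m.sum() else '')
for q in("tipbox","jar","mouse"):
    for r in env.cut_out("side",q)[:1]:
        P=X[r["region"]]; print(q,np.nanpercentile(P,[2,50,98],axis=0).round(3).tolist())
cv2.imwrite('pics/s4.png',p[...,::-1])
E
```

```text
[0.50317821 0.02273054 0.2082119 ] [-0.69300651 -0.62417027 -0.44893749] 18.65
side0 lid x -0.055 355 0.0976
side0 lid x -0.03 348 0.0983
side0 lid x 0.0 311 0.0986
side0 lid x 0.05 282 0.0985
side0 lid x 0.09 263 0.0976
side0 groove z 73 0.0756
side lid x -0.055 400 0.1132
side lid x -0.03 311 0.1116
side lid x 0.0 272 0.109
side lid x 0.05 252 0.1038
side lid x 0.09 220 0.099
side groove z 50 0.066
wrist lid x -0.055 5249 0.1117
wrist lid x -0.03 6485 0.1099
wrist lid x 0.0 6805 0.1075
wrist lid x 0.05 7181 0.1026
wrist lid x 0.09 0 
wrist groove z 893 0.0639
tipbox [[0.471, 0.374, 0.005], [0.501, 0.444, 0.053], [0.559, 0.499, 0.066]]
jar [[0.519, -0.642, -0.001], [0.541, -0.43, 0.05], [0.644, -0.417, 0.086]]
mouse [[0.291, 0.28, 0.009], [0.331, 0.319, 0.029], [0.387, 0.348, 0.036]]
```

View pics/s4.png

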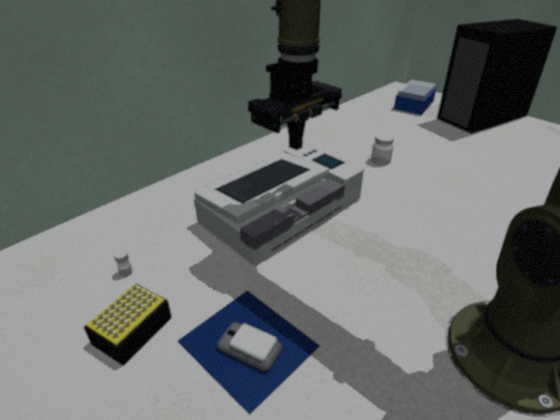

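The picture shows the lid ajar over the lowered key in the groove near (297, 213). The gripper is clear above it, and the tip box, mouse, vial (122, 263) and jar (383, 150) are standing. The lid's front edge rose about 16 mm and the groove floor dropped about 10 mm.

```bash
python3 -c "
from cell import env
print(env.sign_off())"
```

```text
the job is handed in; nothing more can be done
None
```

The lid is ajar and the job is handed in. With the gripper closed, I touched the strip at its left end with about 5 N. I then swept along it in contact until the tips dropped into the groove at y ≈ 0.03 m, and centred there at y ≈ 0.023 m. I pressed the key to its hard stop with about 20 N and withdrew straight up, by about 18.6 s.

**Last checks:**
- **Lid and key:** the lid's front edge rose about 16 mm by depth camera, and the groove floor dropped about 10 mm. Both match a fully pressed key.
- **Bystanders:** the tip box and mouse are where they started, to within a few mm. The jar's middle point is also unmoved, but its last outline included stray pixels, so its outer bounds disagree. I checked the vial only by eye in the last picture, where it is standing.
- **Robot:** it is touching nothing, with force readings near zero.

**One disagreement:** the closed fingertips and the gripper body both sat about 31 mm higher than the stated tool frame says. Contact came at a reported TCP height of 0.062 m instead of about 0.093 m, so I found the strip and key by depth and force.

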